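Weigh the thin copper beaker

ROBOT

A 7-joint arm with a two-finger parallel gripper is mounted at the origin on the work surface. World frame = base frame: x ahead of the robot, y to its left, z up, the work surface at z = 0. Lengths are in m, angles in rad, forces in N, time in s.
With the tool pointing down it reaches from about 0.35 to 0.775 m from the base axis. Payload 3.1 kg.
Tool frame: the origin (TCP) lies between the finger pads; the fingertips stand 11 mm ahead of it and the grasp point (between the pads) lies 8 mm behind it; x points along the fingers, z is the direction in which the jaws open and shut, and the axes are right-handed (so a half turn about x gives the same grasp; the last joint's range is limited). The gripper opens to 85 mm and grips with 20 to 120 N. Pads are 22 mm wide; open, the fingers measure 114 mm over their backs; the gripper's body (76 mm by 85 mm) begins 54 mm behind the grasp point. The pads swing forward as they close: fully open they stand 13 mm farther back than shut.
Start: joints at [1.184, 0.311, 0.014, 1.512, -0.004, 1.319, -0.027], TCP at [0.186, -0.518, 0.242] pointing down, gripper open.
Joint ranges: [-2.7, 2.7], [-0.3, 1.91], [-1.27, 1.3], [0.12, 2.57], [-1.44, 4.58], [0.2, 2.03], [-3.05, 3.05]. Speed limits (rad/s): [2.79, 2.79, 3.14, 3.14, 3.14, 3.14, 3.14].

INTERFACE

Orientations are given as [roll, pitch, yaw] about the fixed x, y, z axes, in that order (R = Rz(yaw) Ry(pitch) Rx(roll)).
In Python, from workcell import bot gives the robot as it stands. The module is installed in compiled form; this text tells all that it offers.
- The arm moves only by the shell command python3 -m handwheel 'ROWS'. ROWS is JSON, a list of rows, each an object with "hand": the finger opening in m, from 0 to 0.0854; "translation": the shift along the tool's x, y, z in m, a list of three; "spin": the turn about the tool's x in rad. In form: [{"hand": hand, "translation": [tx, ty, tz], "spin": spin}, ...]. A call has 1 to 10 rows; each row is the pose to reach, as a shift and turn from the pose commanded when the call began, along the tool's axes at that moment; what a row does not reach only later rows make up. A row lasts 1/10 s, in which the tool goes at most 50 mm and 8.59 degrees, less where a joint would pass 70% of its speed; a pose out of reach is approached as far as the arm can. A call with a gripper value outside its range is refused whole. The fingers move at their own pace and stop on an object; the grip force is fixed at half the most. Time passes only in rows, so rows that repeat a pose let the fingers close. It gives the time, the measured TCP pose, the force and the opening at its end, in the units of the state.
- bot.get_state(): the state, without advancing time (a new reading comes with each control period).
- bot.get_image(name): name is "scene" or "side" or "wrist"; returns a dict with "color" (384x512x3 uint8, red, green, blue), "camera_matrix" (3x3 intrinsics, pixels), "world_to_cam" (4x4, takes a point from world to camera coordinates). Camera axes: x right, y down, z forward; pixel columns grow to the right and rows downward; lengths in m; the calibration is good to about 2 mm. The wrist camera is an equidistant fisheye: a pixel r from the principal point sees the ray r / f radians off the axis. A picture is of the moment at which its call begins. There is no depth.
- bot.sign_off(): hands the job in, once; it reports no verdict.
Trained networks look in a picture, given as the dict that the camera call returned (one of the last four; its "shot" number tells which), for a name from the list of things; names that differ only in an ending like _2 or _b are one class to them, and where a whole thing is asked for, a point or a joint stands for the part that bears it (a point fixed in the world has none). Each returns a list of dicts, best first, with "conf" (0 to 1); they miss things now and then, are a little off and sometimes report something else, mostly with a low value. They report only what shows in the picture. A call takes as long as a camera call. They do not tell look-alikes from the thing itself.
- bot.trace(picture, label): "region" (384x512 bool, what is visible of it) and "at" ([row, column] in pixels, amid what is visible of it).
The state is a dict: "time_s": time; "joints": joint angles; "joint_velocities": joint speeds; "effort": joint torques, N m; "tcp_pos": TCP position; "orientation": TCP orientation; "contact_force": force on the tool from outside, world axes, zero at the start; "moment": the same for the moment, N m; "finger_gap": finger opening in m.
Only numpy, scipy, OpenCV 4.12 (cv2) and the standard library are available. Lean on these libraries where they do the work, as an engineer would, in place of code of your own. Each camera call takes 0.05 s, during which the arm holds its last target.

TASK

Weigh the copper beaker: pick it up by its sides with a light grip, because its thin wall dents if it is squeezed hard, and stand it upright in the middle of the round pan of the bench scale. Set it down softly, without dropping it or pressing on the pan, let go, and leave the brass and the steel beaker where they are.

Things in the scene. Friction and masses are not known exactly. Their poses are not given: they have to be found in the camera images.
- copper_beaker_mid (a point): Centre, half-way up, of the copper-coloured beaker: an open straight-sided round cup standing upright on the bench, 52 mm outer diameter, 64 mm high, 3 mm wall, about 120 g. This point lies on its axis, 32 mm above its underside; z points up along the axis. It dents if the fingers squeeze it with more than about 50 N each; 20 to 30 N holds it safely.
- brass_beaker_mid (a point): Centre, half-way up, of the yellow brass beaker of the same shape and size (52 mm diameter, 64 mm high), standing on the bench; to be left alone.
- steel_beaker_mid (a point): Centre, half-way up, of the silvery steel beaker of the same shape and size (52 mm diameter, 64 mm high), standing on the bench; to be left alone.
- pan_top (a point): Centre of the upper face of the empty round pan (104 mm diameter, flat, dark disc with a bright rim) of the grey bench scale, 54 mm above the bench; z up, x away from the scale's display, which is on the robot's side. Scale  fixed, 165 x 124 mm, 36 mm high. The pan is sprung: it sinks about 1 mm per newton (1 mm under the beaker) and is overloaded if pressed with more than about 8 N.
There are look-alikes about, which are no part of the job. Leave any blue look-alike of the part that bears copper_beaker_mid alone.

How it is judged:
By the outcome, as a careful person would: the job done as asked, in the order asked, and still so for the second after the job is handed in, with the robot touching nothing.
It also fails if it takes over 40 s, if anything falls off the work surface, if the arm or the gripper's body presses on something with over 40 N, if the wrist force passes 120 N, or if a joint passes its speed limit or range.

## Working session

There is one attempt and no reset: what is moved stays moved. The work goes in short steps, Python scripts to look and compute and a shell command to move; the robot and the scene stay as the last step left them, time stands still between calls to the robot, and variables do not carry over. Pictures are saved under pics/ and viewed, and the job is handed in when it is done.

```bash
mkdir -p pics; cat > h.py <<'E'
import numpy as np,cv2
from workcell import bot
def save(p,n): cv2.imwrite('pics/'+n,cv2.cvtColor(p['color'],cv2.COLOR_RGB2BGR))
def ray(p,uv,fish=False):
    K=np.array(p['camera_matrix']);T=np.array(p['world_to_cam'])
    x=(uv[0]-K[0,2])/K[0,0];y=(uv[1]-K[1,2])/K[1,1]
    if fish:
        r=np.hypot(x,y);d=np.array([x/r*np.sin(r),y/r*np.sin(r),np.cos(r)]) if r>0 else np.array([0,0,1.])
    else: d=np.array([x,y,1.])
    R=T[:3,:3]; return -R.T@T[:3,3], R.T@d
def atz(p,uv,z,fish=False):
    c,d=ray(p,uv,fish); return c+d*(z-c[2])/d[2]
def proj(p,X):
    K=np.array(p['camera_matrix']);T=np.array(p['world_to_cam']);c=T[:3,:3]@np.array(X)+T[:3,3];q=K@c;return q[:2]/q[2]
E
python3 - <<'E'
from h import *
s=bot.get_state();print({k:np.round(v,3) for k,v in s.items()})
for n in ['scene','side','wrist']:
    p=bot.get_image(n);save(p,n+'0.png')
    print(n,np.round(p['camera_matrix'],1).tolist(),np.round(ray(p,(256,192))[0],3))
    for l in ['copper_beaker_mid','brass_beaker_mid','steel_beaker_mid','pan_top']:
        for d in bot.trace(p,l):
            m=d['region'];ys,xs=np.nonzero(m);print(n,l,round(d['conf'],2),np.round(d['at']),xs.min(),xs.max(),ys.min(),ys.max(),p['color'][m].mean(0).round())
E
```

```text
{'time_s': np.float64(0.0), 'joints': array([ 1.184,  0.312,  0.014,  1.513, -0.004,  1.319, -0.027]), 'joint_velocities': array([ 0.   ,  0.001,  0.001, -0.   , -0.001,  0.   ,  0.002]), 'effort': array([ 0.0000e+00, -3.7991e+01,  1.4600e-01, -2.3059e+01,  1.2000e-02,
        1.4000e-02,  0.0000e+00]), 'tcp_pos': array([ 0.186, -0.517,  0.241]), 'orientation': array([-3.095,  1.568,  1.963]), 'contact_force': array([ 0.06 ,  0.042, -0.121]), 'moment': array([0.016, 0.023, 0.036]), 'finger_gap': np.float64(0.085)}
scene [[402.3, 0.0, 259.4], [0.0, 402.3, 194.0], [0.0, 0.0, 1.0]] [ 0.924 -0.336  0.845]
scene copper_beaker_mid 0.7 [236. 209.] 197 223 218 250 [19. 32. 56.]
scene copper_beaker_mid 0.59 [205. 191.] 178 203 189 220 [79. 54. 31.]
scene brass_beaker_mid 0.63 [252. 142.] 125 155 236 267 [76. 61. 26.]
scene pan_top 0.56 [154. 349.] 311 390 122 187 [57. 56. 50.]
side [[388.2, 0.0, 256.9], [0.0, 388.2, 196.4], [0.0, 0.0, 1.0]] [0.383 0.504 0.605]
side copper_beaker_mid 0.98 [174. 262.] 251 273 156 191 [19. 34. 63.]
side copper_beaker_mid 0.79 [188. 301.] 289 314 166 202 [88. 51. 30.]
side brass_beaker_mid 0.6 [145. 302.] 292 314 127 160 [92. 68. 30.]
side steel_beaker_mid 0.95 [154. 236.] 226 246 138 170 [76. 69. 59.]
side pan_top 0.83 [343. 164.] 100 226 294 383 [74. 71. 64.]
wrist [[297.3, 0.0, 256.2], [0.0, 297.3, 196.4], [0.0, 0.0, 1.0]] [ 0.249 -0.495  0.374]
```

View pics/scene0.png

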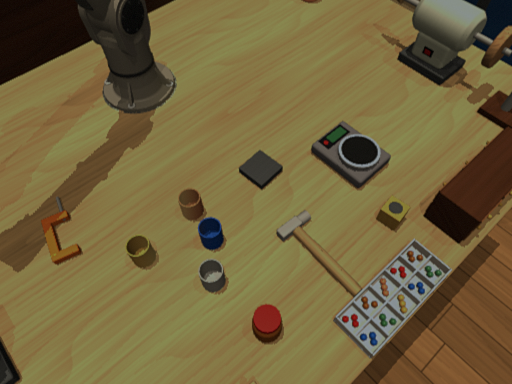

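View pics/side0.png

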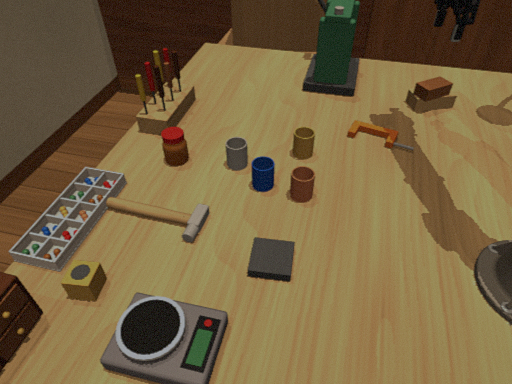

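View pics/wrist0.png

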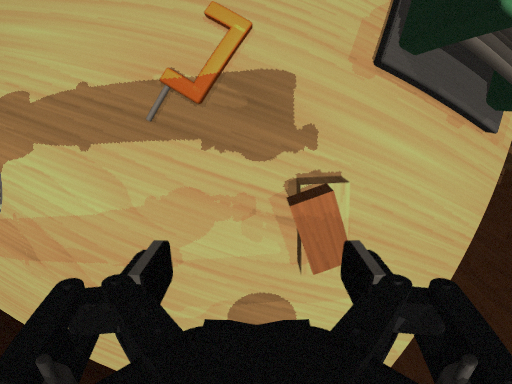

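```bash
cat > loc.py <<'E'
from h import *
from scipy.optimize import least_squares
def hull(p,x,y,z0=0.,r=.026,h=.064):
    a=np.linspace(0,2*np.pi,40,endpoint=False)
    P=[proj(p,[x+r*np.cos(t),y+r*np.sin(t),z]) for t in a for z in (z0,z0+h)]
    return cv2.convexHull(np.array(P,np.float32))[:,0]
def feat(P): return np.r_[P.min(0),P.max(0)]
def mfeat(m):
    ys,xs=np.nonzero(m);return np.array([xs.min(),ys.min(),xs.max()+1,ys.max()+1.])
def colmask(p,name,region):
    return region
def fit(obs,x0,z0=0.):
    f=lambda v:np.concatenate([feat(hull(p,v[0],v[1],z0))-b for p,b in obs])
    r=least_squares(f,x0,loss='soft_l1');return r.x,f(r.x)
E
python3 - <<'E'
from loc import *
ps={n:bot.get_image(n) for n in ['scene','side']}
guess={'copper':[(191,205),(302,185)],'blue':[(210,234),(263,174)],'brass':[(141,251),(303,144)],'steel':[(212,275),(236,154)]}
dets={n:[(l,d) for l in ['copper_beaker_mid','brass_beaker_mid','steel_beaker_mid'] for d in bot.trace(p,l)] for n,p in ps.items()}
for g,uv in guess.items():
    obs=[]
    for (n,p),c in zip(ps.items(),uv):
        print(g,n,'atz',atz(p,c,.032)[:2].round(3))
        for l,d in dets[n]:
            if np.hypot(d['at'][1]-c[0],d['at'][0]-c[1])<12: obs.append((p,mfeat(d['region'])));o=fit(obs[-1:],atz(p,c,.032)[:2]);print('  single',o[0].round(4),o[1].round(1));break
    if obs:
        o=fit(obs,atz(ps['side'],uv[1],.032)[:2]);print(g,o[0].round(4),o[1].round(1))
# pan: rim/ellipse
for n,c in (('scene',(359,152)),('side',(151,328))):
    p=ps[n];b=25 if n=='scene' else 42
    g=cv2.cvtColor(p['color'],cv2.COLOR_RGB2GRAY)
    m=(g<35).astype(np.uint8)
    k,lab=cv2.connectedComponents(m);L=lab[c[1],c[0]];mm=(lab==L).astype(np.uint8)
    cn=max(cv2.findContours(mm,0,2)[0],key=cv2.contourArea);print(n,'pix',g[c[1],c[0]],cv2.contourArea(cn))
    e=cv2.fitEllipse(cv2.convexHull(cn));print(e)
    W=np.array([atz(p,q[0],.054)[:2] for q in cn]);cc,r=cv2.minEnclosingCircle(W.astype(np.float32));print('pan',n,np.round(cc,4),round(r,4), atz(p,e[0],.054)[:2].round(4))
E
```

```text
copper scene atz [ 0.455 -0.141]
  single [ 0.455  -0.1405] [-0.3 -0.8  0.   0.1]
copper side atz [ 0.449 -0.138]
  single [ 0.4489 -0.1383] [0.5 0.1 1.3 0.4]
copper [ 0.4531 -0.1397] [-0.5 -1.4 -0.2 -0.6 -1.2 -0.6 -0.5 -0.3]
blue scene atz [ 0.544 -0.155]
  single [ 0.5444 -0.1546] [-1.6 -1.  -1.2  0.5]
blue side atz [ 0.541 -0.153]
  single [ 0.5435 -0.1534] [-0.6 -0.3 -0.2 -0.1]
blue [ 0.5442 -0.1527] [-0.9 -1.6 -0.6 -0.1 -1.  -0.2 -0.6  0. ]
brass scene atz [ 0.475 -0.293]
  single [ 0.4755 -0.2929] [-0.2 -1.2  0.2 -0.4]
brass side atz [ 0.472 -0.289]
  single [ 0.4721 -0.2895] [-0.2  0.3 -1.3  0.6]
brass [ 0.4713 -0.2905] [-0.3 -3.1  0.1 -2.3  0.2  0.1 -0.9  0.4]
steel scene atz [ 0.623 -0.211]
  single [ 0.6259 -0.2118] [ 0.1 -0.4 -0.  -0.1]
steel side atz [ 0.622 -0.21 ]
  single [ 0.6214 -0.2107] [-0.1 -0.2 -0.5 -0. ]
steel [ 0.6224 -0.2102] [-0.3 -2.  -0.5 -1.8 -0.6 -0.2 -0.9  0.1]
scene pix 18 692.0
((359.110595703125, 149.86940002441406), (26.220449447631836, 35.046138763427734), 102.92181396484375)
pan scene [0.6191 0.2604] 0.043 [0.6198 0.2595]
side pix 23 2283.0
((149.84730529785156, 326.6117858886719), (49.05693435668945, 61.00586700439453), 56.40571975708008)
pan side [0.6175 0.2601] 0.0439 [0.6174 0.2625]
```

```bash
cat > mv.py <<'E'
from h import *
from scipy.spatial.transform import Rotation as Ro
def tool(target,jaw=None):
    s=bot.get_state();R=Ro.from_euler('xyz',s['orientation']).as_matrix();d=R.T@(np.array(target)-s['tcp_pos'])
    print('t',round(float(s['time_s']),2),'tcp',np.round(s['tcp_pos'],4),'F',np.round(s['contact_force'],2),'gap',round(float(s['finger_gap']),4));print('axes x,y,z',R.T.round(3).tolist())
    print('shift',d.round(4))
    if jaw is not None:
        for sg in(1,-1):
            j=R.T@(sg*np.array([np.cos(jaw),np.sin(jaw),0]));print('spin',round(float(np.arctan2(-j[1],j[2])),4))
E
python3 -c "
from mv import *
tool([.453,-.140,.18],np.pi/2-.14)"
```

```text
t 1.15 tcp [ 0.1859 -0.5176  0.2423] F [-0.2   0.83  0.28] gap 0.0852
axes x,y,z [[0.0, -0.0, -1.0], [0.941, 0.338, 0.0], [0.338, -0.941, 0.0]]
shift [ 0.0623  0.379  -0.2651]
spin -2.6567
spin 0.4849
```

```bash
python3 -m handwheel '[{"hand":0.085,"translation":[0.0,0.03,-0.02],"spin":0.05},{"hand":0.085,"translation":[0.0,0.07,-0.05],"spin":0.1},{"hand":0.085,"translation":[0.0,0.11,-0.075],"spin":0.15},{"hand":0.085,"translation":[0.01,0.15,-0.105],"spin":0.2},{"hand":0.085,"translation":[0.02,0.19,-0.135],"spin":0.25},{"hand":0.085,"translation":[0.03,0.23,-0.16],"spin":0.3},{"hand":0.085,"translation":[0.04,0.27,-0.19],"spin":0.35},{"hand":0.085,"translation":[0.05,0.31,-0.217],"spin":0.4},{"hand":0.085,"translation":[0.06,0.35,-0.245],"spin":0.45},{"hand":0.085,"translation":[0.062,0.379,-0.265],"spin":0.485}]'
python3 - <<'E'
from mv import *
from loc import *
p=bot.get_image('wrist');save(p,'w1.png')
tool([.453,-.140,.18],np.pi/2-.14)
K=p['camera_matrix'];T=np.array(p['world_to_cam'])
for l in ['copper_beaker_mid']:
    for d in bot.trace(p,l):
        print(round(d['conf'],2),np.round(d['at']),p['color'][d['region']].mean(0).round())
def pf(X):
    c=T[:3,:3]@np.array(X)+T[:3,3];th=np.arctan2(np.hypot(c[0],c[1]),c[2]);ph=np.arctan2(c[1],c[0]);return K[0][2]+K[0][0]*th*np.cos(ph),K[1][2]+K[1][1]*th*np.sin(ph)
im=cv2.imread('pics/w1.png')
for z in(0,.064):
  for a in np.linspace(0,6.28,60):
    u,v=pf([.453+.026*np.cos(a),-.14+.026*np.sin(a),z]);cv2.circle(im,(int(round(u)),int(round(v))),1,(0,255,0),-1)
cv2.imwrite('pics/w1b.png',im)
E
```

```text
time_s: 2.15
tcp_pos: [0.4539, -0.1363, 0.1795]
orientation: [-2.59, 1.569, 1.984]
contact_force: [0.4, -0.6, 1.0]
finger_gap: 0.0851
t 2.2 tcp [ 0.4577 -0.13    0.1799] F [4.02 4.18 0.48] gap 0.0852
axes x,y,z [[0.004, 0.006, -1.0], [0.991, -0.13, 0.003], [-0.13, -0.991, -0.007]]
shift [-0.0002 -0.0033  0.0105]
spin -3.1323
spin 0.0093
0.93 [194. 261.] [123.  75.  45.]
0.91 [ 87. 261.] [ 38.  60. 103.]
```

View pics/w1b.png

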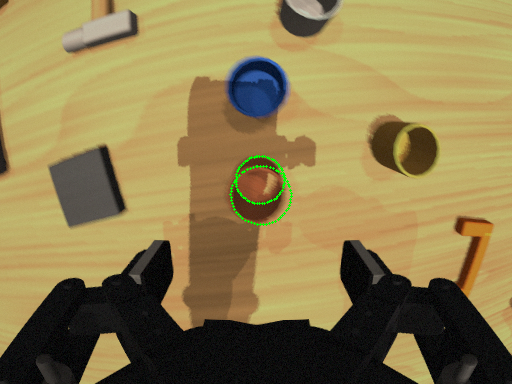

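The wrist view shows the copper beaker centred near (261,190), matching the model overlay, with blue at (258,87) and brass at (414,150). The arm was still settling, so I'll look again.

```bash
python3 -m handwheel '[{"hand":0.085,"translation":[0,0,0],"spin":0},{"hand":0.085,"translation":[0,0,0],"spin":0},{"hand":0.085,"translation":[0,0,0],"spin":0}]'
cat > wl.py <<'E'
from mv import *
from loc import *
def pfa(p,X):
    K=np.array(p['camera_matrix']);T=np.array(p['world_to_cam'])
    c=T[:3,:3]@np.array(X)+T[:3,3];th=np.arctan2(np.hypot(c[0],c[1]),c[2]);ph=np.arctan2(c[1],c[0]);return np.array([K[0,2]+K[0,0]*th*np.cos(ph),K[1,2]+K[1,1]*th*np.sin(ph)])
def over(p,x,y,z0,n):
    im=cv2.cvtColor(p['color'],cv2.COLOR_RGB2BGR).copy()
    for z in(z0,z0+.064):
      for a in np.linspace(0,6.28,60):
        u,v=pfa(p,[x+.026*np.cos(a),y+.026*np.sin(a),z]);cv2.circle(im,(int(round(u)),int(round(v))),0,(0,255,0),-1)
    cv2.imwrite('pics/'+n,im)
E
python3 - <<'E'
from wl import *
p=bot.get_image('wrist')
for d in bot.trace(p,'copper_beaker_mid'):
    b=mfeat(d['region']);print(round(d['conf'],2),d['at'],b,p['color'][d['region']].mean(0).round())
    def f(v):
        P=np.array([pfa(p,[v[0]+.026*np.cos(t),v[1]+.026*np.sin(t),z]) for t in np.linspace(0,6.28,60) for z in(0,.064)])
        return feat(P)-b
    r=least_squares(f,[.453,-.14]);print(r.x.round(4),r.fun.round(1))
over(p,.453,-.14,0,'w2b.png')
tool([.453,-.140,.046],np.pi/2-.14)
E
```

```text
time_s: 2.55
tcp_pos: [0.4523, -0.1419, 0.1804]
orientation: [-0.048, 1.57, -1.763]
contact_force: [0.1, -0.2, -0.6]
finger_gap: 0.085
0.83 [85.6, 250.3] [220.  57. 283. 119.] [ 28.  55. 103.]
[ 0.5431 -0.1513] [-0.1  0.2  0.1 -0.2]
0.7 [191.0, 253.4] [224. 157. 283. 225.] [116.  67.  40.]
[ 0.4511 -0.1396] [-0.5  0.   0.5  0. ]
t 2.65 tcp [ 0.4525 -0.1415  0.1804] F [0.06 0.16 0.26] gap 0.0853
axes x,y,z [[0.0, -0.001, -1.0], [0.99, -0.142, 0.0], [-0.142, -0.99, 0.001]]
shift [ 0.1344  0.0002 -0.0016]
spin 3.1387
spin -0.0029
```

View pics/w2b.png

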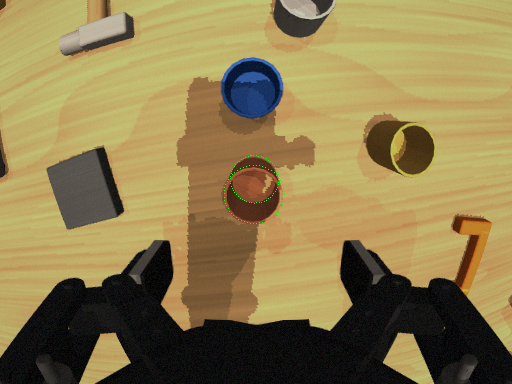

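```bash
python3 -m handwheel '[{"hand":0.085,"translation":[0.03,0,-0.0017],"spin":0},{"hand":0.085,"translation":[0.065,0,-0.0017],"spin":0},{"hand":0.085,"translation":[0.1,0,-0.0017],"spin":0},{"hand":0.085,"translation":[0.125,0,-0.0017],"spin":0},{"hand":0.085,"translation":[0.142,0,-0.0017],"spin":0},{"hand":0.085,"translation":[0.15,0,-0.0017],"spin":0},{"hand":0.085,"translation":[0.15,0,-0.0017],"spin":0},{"hand":0.085,"translation":[0.15,0,-0.0017],"spin":0}]'
python3 - <<'E'
from wl import *
p=bot.get_image('wrist');over(p,.452,-.1397,0,'w3.png')
tool([.452,-.1397,.03])
E
```

```text
time_s: 3.45
tcp_pos: [0.454, -0.1389, 0.0311]
orientation: [1.367, 1.569, -0.344]
contact_force: [0.3, 0.5, 0.7]
finger_gap: 0.0854
t 3.5 tcp [ 0.4543 -0.1389  0.0314] F [-0.    0.01  0.89] gap 0.085
axes x,y,z [[0.002, -0.001, -1.0], [0.99, -0.14, 0.002], [-0.14, -0.99, 0.0]]
shift [ 0.0014 -0.0022  0.0011]
```

View pics/w3.png

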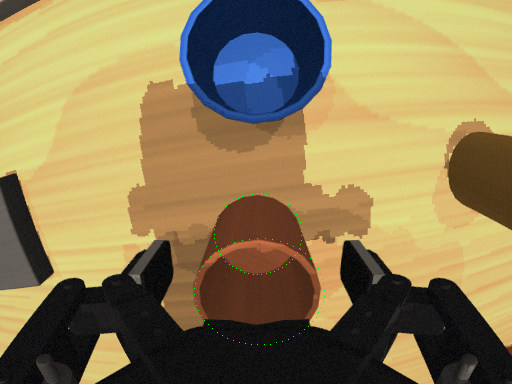

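```bash
python3 -m handwheel '[{"hand":0.06,"translation":[0,-0.002,0.0005],"spin":0},{"hand":0.06,"translation":[0,-0.002,0.0005],"spin":0},{"hand":0.054,"translation":[0,-0.002,0.0005],"spin":0},{"hand":0.054,"translation":[0,-0.002,0.0005],"spin":0},{"hand":0.054,"translation":[0,-0.002,0.0005],"spin":0}]'; python3 -m handwheel '[{"hand":0.052,"translation":[0,0,0],"spin":0},{"hand":0.052,"translation":[0,0,0],"spin":0},{"hand":0.052,"translation":[0,0,0],"spin":0}]'; python3 -m handwheel '[{"hand":0.051,"translation":[0,0,0],"spin":0},{"hand":0.051,"translation":[0,0,0],"spin":0},{"hand":0.051,"translation":[0,0,0],"spin":0}]'
```

```text
time_s: 4.0
tcp_pos: [0.4513, -0.1386, 0.0304]
orientation: [1.295, 1.571, -0.416]
contact_force: [0.2, -0.0, 0.0]
finger_gap: 0.054
time_s: 4.3
tcp_pos: [0.4513, -0.1386, 0.0304]
orientation: [1.4, 1.571, -0.311]
contact_force: [0.1, 0.4, 1.2]
finger_gap: 0.052
time_s: 4.6
tcp_pos: [0.4513, -0.1387, 0.0306]
orientation: [1.216, 1.571, -0.495]
contact_force: [-1.6, 0.9, 4.5]
finger_gap: 0.0513
```

```bash
python3 -m handwheel '[{"hand":0.0505,"translation":[0,0,0],"spin":0},{"hand":0.0505,"translation":[0,0,0],"spin":0},{"hand":0.0505,"translation":[0,0,0],"spin":0}]';python3 -m handwheel '[{"hand":0.0505,"translation":[-0.005,0,0],"spin":0},{"hand":0.0505,"translation":[-0.01,0,0],"spin":0},{"hand":0.0505,"translation":[-0.015,0,0],"spin":0},{"hand":0.0505,"translation":[-0.015,0,0],"spin":0},{"hand":0.0505,"translation":[-0.015,0,0],"spin":0}]'
python3 - <<'E'
from wl import *
p=bot.get_image('wrist');save(p,'w4.png');p=bot.get_image('side');save(p,'s4.png');cv2.imwrite('pics/s4c.png',cv2.resize(cv2.imread('pics/s4.png')[100:260,200:400],None,fx=3,fy=3))
for i in range(3): tool([.452,-.1397,.03]);bot.get_image('wrist')
E
```

```text
time_s: 4.9
tcp_pos: [0.4513, -0.1386, 0.0306]
orientation: [1.228, 1.571, -0.483]
contact_force: [-0.2, 0.4, 6.2]
finger_gap: 0.0511
time_s: 5.4
tcp_pos: [0.4513, -0.1387, 0.0454]
orientation: [1.157, 1.57, -0.554]
contact_force: [0.2, -0.2, -0.9]
finger_gap: 0.0515
t 5.5 tcp [ 0.451  -0.1386  0.0451] F [ 0.04  1.17 -1.6 ] gap 0.0514
axes x,y,z [[-0.0, 0.0, -1.0], [0.99, -0.14, -0.0], [-0.14, -0.99, -0.0]]
shift [0.0151 0.0012 0.001 ]
t 5.55 tcp [ 0.451  -0.1386  0.0451] F [-0.32  0.02 -0.48] gap 0.0513
axes x,y,z [[-0.001, 0.0, -1.0], [0.99, -0.14, -0.001], [-0.14, -0.99, -0.0]]
shift [0.0151 0.0012 0.0009]
t 5.6 tcp [ 0.451  -0.1386  0.0451] F [-0.38  0.38 -0.74] gap 0.0513
axes x,y,z [[-0.0, 0.0, -1.0], [0.99, -0.14, -0.0], [-0.14, -0.99, -0.0]]
shift [0.0151 0.0012 0.001 ]
```

View pics/w4.png

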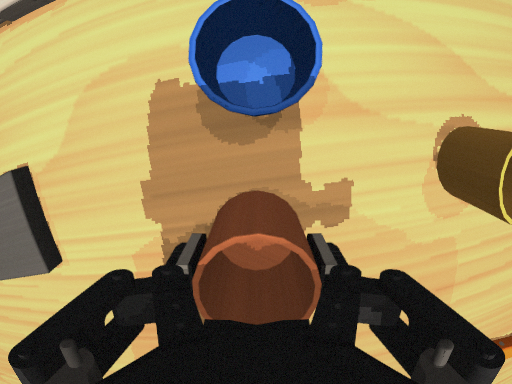

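View pics/s4c.png

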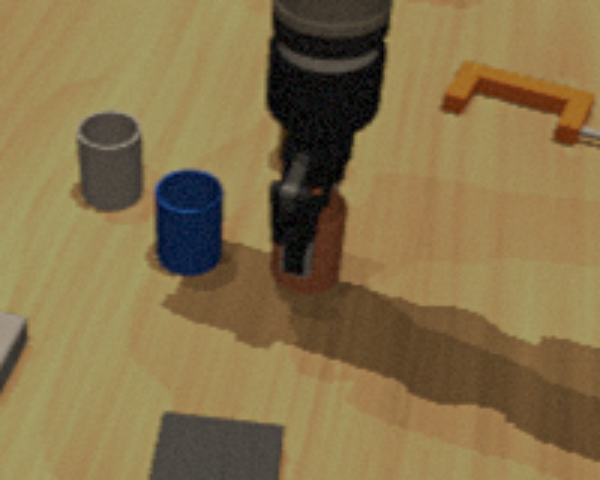

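```bash
python3 -m handwheel '[{"hand":0.0505,"translation":[-0.01,0,0],"spin":0},{"hand":0.0505,"translation":[-0.03,0,0],"spin":0},{"hand":0.0505,"translation":[-0.05,0,0],"spin":0},{"hand":0.0505,"translation":[-0.07,0,0],"spin":0},{"hand":0.0505,"translation":[-0.09,0,0],"spin":0},{"hand":0.0505,"translation":[-0.1,0,0],"spin":0},{"hand":0.0505,"translation":[-0.105,0,0],"spin":0}]'
python3 -c "
from mv import *
tool([.618,.260,.15])"
```

```text
time_s: 6.35
tcp_pos: [0.4519, -0.1388, 0.1516]
orientation: [1.358, 1.569, -0.352]
contact_force: [-0.7, -0.3, -0.8]
finger_gap: 0.0517
t 6.35 tcp [ 0.4519 -0.1388  0.1516] F [-0.67 -0.26 -0.76] gap 0.0517
axes x,y,z [[0.002, -0.001, -1.0], [0.99, -0.14, 0.002], [-0.14, -0.99, 0.0]]
shift [ 0.0017  0.1088 -0.4181]
```

```bash
python3 -m handwheel '[{"hand":0.0505,"translation":[0,0.002,-0.008],"spin":0},{"hand":0.0505,"translation":[0,0.006,-0.023],"spin":0},{"hand":0.0505,"translation":[0,0.012,-0.045],"spin":0},{"hand":0.0505,"translation":[0,0.02,-0.075],"spin":0},{"hand":0.0505,"translation":[0,0.028,-0.108],"spin":0},{"hand":0.0505,"translation":[0,0.037,-0.142],"spin":0},{"hand":0.0505,"translation":[0,0.046,-0.177],"spin":0},{"hand":0.0505,"translation":[0,0.055,-0.212],"spin":0},{"hand":0.0505,"translation":[0,0.064,-0.246],"spin":0},{"hand":0.0505,"translation":[0,0.073,-0.28],"spin":0}]' && python3 -m handwheel '[{"hand":0.0505,"translation":[0,0.009,-0.033],"spin":0},{"hand":0.0505,"translation":[0,0.016,-0.063],"spin":0},{"hand":0.0505,"translation":[0,0.023,-0.09],"spin":0},{"hand":0.0505,"translation":[0,0.029,-0.113],"spin":0},{"hand":0.0505,"translation":[0,0.033,-0.127],"spin":0},{"hand":0.0505,"translation":[0,0.035,-0.135],"spin":0},{"hand":0.0505,"translation":[0,0.036,-0.138],"spin":0},{"hand":0.0505,"translation":[0,0.036,-0.138],"spin":0},{"hand":0.0505,"translation":[0,0.036,-0.138],"spin":0},{"hand":0.0505,"translation":[0,0.036,-0.138],"spin":0}]'
python3 - <<'E'
from wl import *
for n in ['scene','side','wrist']:
    p=bot.get_image(n);save(p,n+'5.png')
    for d in bot.trace(p,'copper_beaker_mid'): print(n,round(d['conf'],2),np.round(d['at']),mfeat(d['region']))
tool([.618,.260,.15])
E
```

```text
time_s: 7.35
tcp_pos: [0.5619, 0.1305, 0.1487]
orientation: [-1.398, 1.568, -3.109]
contact_force: [0.8, -0.1, -1.6]
finger_gap: 0.0509
time_s: 8.35
tcp_pos: [0.6176, 0.2587, 0.1503]
orientation: [0.137, 1.57, -1.575]
contact_force: [-0.3, 0.0, -0.6]
finger_gap: 0.051
scene 0.88 [235. 207.] [198. 218. 224. 252.]
side 0.95 [174. 263.] [251. 157. 274. 192.]
side 0.87 [293. 141.] [126. 259. 160. 318.]
wrist 0.96 [268. 256.] [193. 191. 322. 324.]
t 8.65 tcp [0.6176 0.2598 0.1504] F [ 0.29 -0.42 -0.81] gap 0.051
axes x,y,z [[0.0, -0.0, -1.0], [0.99, -0.14, 0.0], [-0.14, -0.99, 0.0]]
shift [ 0.0004  0.0004 -0.0003]
```

View pics/side5.png

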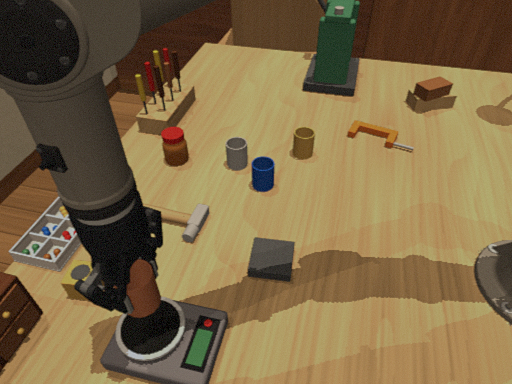

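View pics/wrist5.png

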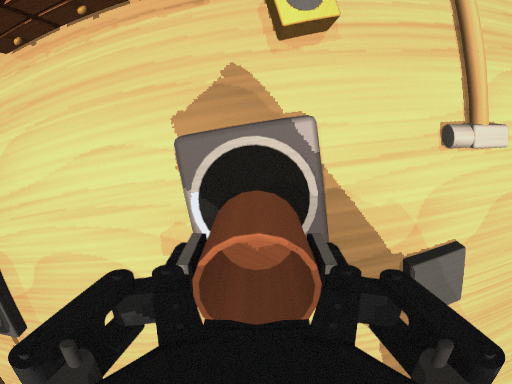

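View pics/scene5.png

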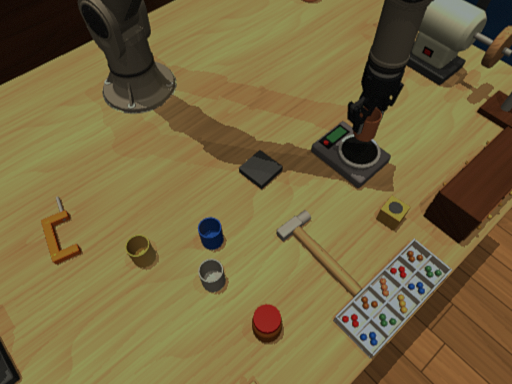

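```bash
python3 - <<'E'
from wl import *
p=bot.get_image('wrist');im=cv2.cvtColor(p['color'],cv2.COLOR_RGB2BGR).copy()
hsv=cv2.cvtColor(p['color'],cv2.COLOR_RGB2HSV)
# rim: bright, unsaturated pixels; 
m=((hsv[...,1]<60)&(hsv[...,2]>120)).astype(np.uint8);m[235:]=0;m[:100]=0
k,lab,st,ce=cv2.connectedComponentsWithStats(m);L=1+np.argmax(st[1:,4]);print(st[L])
cn=max(cv2.findContours((lab==L).astype(np.uint8),0,1)[0],key=len)
W=np.array([atz(p,q[0],.054,True)[:2] for q in cn])
f=lambda v:np.minimum(abs(np.hypot(W[:,0]-v[0],W[:,1]-v[1])-.052),.003)
r=None
for x0 in ([.618,.260],[.616,.262],[.62,.258]):
    r=least_squares(lambda v:np.hypot(W[:,0]-v[0],W[:,1]-v[1])-.052,x0,loss='cauchy',f_scale=.0007);print(r.x.round(4),r.cost)
for c,col in(((.618,.26),(0,255,0)),(r.x,(0,0,255))):
  for R in (.052,):
    for a in np.linspace(0,6.28,200):
      u,v=pfa(p,[c[0]+R*np.cos(a),c[1]+R*np.sin(a),.054]);cv2.circle(im,(int(round(u)),int(round(v))),0,col,-1)
cv2.imwrite('pics/w6.png',cv2.resize(im[90:340,150:350],None,fx=2.4,fy=2.4,interpolation=0))
E
```

```text
[ 184  135  135  100 2542]
[0.6186 0.2619] 0.0003029889011709261
[0.6186 0.2619] 0.00030298890120626827
[0.6186 0.2619] 0.00030298890117147595
```

View pics/w6.png

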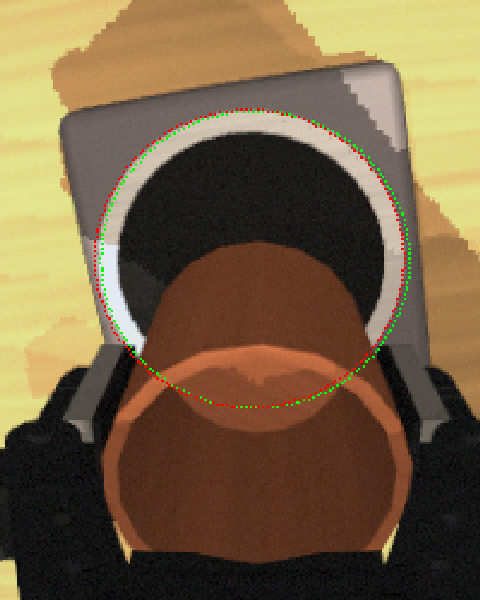

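The pan rim in the wrist view fits (0.618, 0.261), so I'm shifting 1 mm and descending.

```bash
python3 -m handwheel '[{"hand":0.0505,"translation":[0.01,0,-0.001],"spin":0},{"hand":0.0505,"translation":[0.025,0,-0.001],"spin":0},{"hand":0.0505,"translation":[0.04,0,-0.001],"spin":0},{"hand":0.0505,"translation":[0.051,0,-0.001],"spin":0},{"hand":0.0505,"translation":[0.058,0,-0.001],"spin":0},{"hand":0.0505,"translation":[0.061,0,-0.001],"spin":0},{"hand":0.0505,"translation":[0.061,0,-0.001],"spin":0},{"hand":0.0505,"translation":[0.061,0,-0.001],"spin":0},{"hand":0.0505,"translation":[0.061,0,-0.001],"spin":0}]'
python3 - <<'E'
from wl import *
F=[]
for i in range(6):
    p=bot.get_image('side');F.append(bot.get_state()['contact_force'])
print(np.round(F,2)[:,2],np.mean(F,0))
save(p,'s7.png');cv2.imwrite('pics/s7c.png',cv2.resize(p['color'][230:384,80:240,::-1],None,fx=3.7,fy=3.7))
tool([.618,.261,.0846])
E
```

```text
time_s: 9.6
tcp_pos: [0.6182, 0.2614, 0.0902]
orientation: [2.14, 1.569, 0.429]
contact_force: [1.0, -0.1, -0.6]
finger_gap: 0.0514
[-1.03 -1.54 -1.18 -1.64 -0.72 -0.94] [ 0.3003005   0.07944254 -1.17546925]
t 9.9 tcp [0.6178 0.261  0.0895] F [ 0.36 -1.53 -0.94] gap 0.0511
axes x,y,z [[0.0, 0.0, -1.0], [0.99, -0.14, 0.0], [-0.14, -0.99, -0.0]]
shift [0.0049 0.0002 0.    ]
```

View pics/s7c.png

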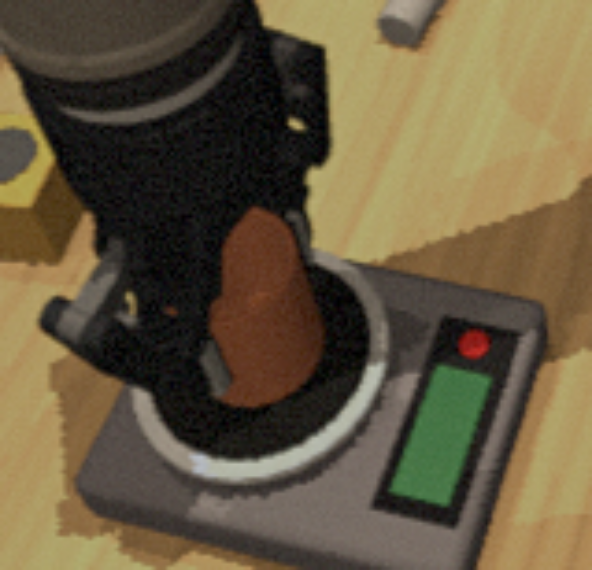

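```bash
cat > f.py <<'E'
from wl import *
F=[]
for i in range(6): bot.get_image('side');F.append(bot.get_state()['contact_force'])
print(np.mean(F,0).round(2),np.std(F,0).round(2));tool([.618,.261,.0846])
E
python3 -m handwheel '[{"hand":0.0505,"translation":[0.001,0,0],"spin":0},{"hand":0.0505,"translation":[0.002,0,0],"spin":0},{"hand":0.0505,"translation":[0.003,0,0],"spin":0},{"hand":0.0505,"translation":[0.004,0,0],"spin":0},{"hand":0.0505,"translation":[0.005,0,0],"spin":0}]'; python3 f.py
python3 -m handwheel '[{"hand":0.0505,"translation":[0.0005,0,0],"spin":0},{"hand":0.0505,"translation":[0.001,0,0],"spin":0}]'; python3 f.py
```

```text
time_s: 10.4
tcp_pos: [0.6176, 0.261, 0.0842]
orientation: [-0.881, 1.571, -2.592]
contact_force: [0.7, 0.3, -0.4]
finger_gap: 0.0512
[-0.68 -0.13 -0.14] [0.52 0.58 0.23]
t 10.7 tcp [0.6177 0.261  0.0844] F [-0.51 -0.7  -0.05] gap 0.0511
axes x,y,z [[0.0, -0.0, -1.0], [0.99, -0.14, 0.0], [-0.14, -0.99, 0.0]]
shift [-0.0002  0.0003 -0.    ]
time_s: 10.9
tcp_pos: [0.6177, 0.261, 0.0834]
orientation: [1.662, 1.571, -0.049]
contact_force: [-1.3, -1.3, 0.3]
finger_gap: 0.0511
[-0.56 -0.62  0.36] [0.18 0.84 0.41]
t 11.2 tcp [0.6177 0.261  0.0834] F [-0.79 -0.94 -0.17] gap 0.051
axes x,y,z [[0.0, 0.0, -1.0], [0.99, -0.14, 0.0], [-0.14, -0.99, -0.0]]
shift [-0.0012  0.0003 -0.    ]
```

Contact is confirmed: the vertical force rose from -1.2 to +0.4 N, so the pan carries the beaker. Releasing gently.

```bash
python3 -m handwheel '[{"hand":0.051,"translation":[0,0,0],"spin":0},{"hand":0.0514,"translation":[0,0,0],"spin":0},{"hand":0.0518,"translation":[0,0,0],"spin":0},{"hand":0.0522,"translation":[0,0,0],"spin":0},{"hand":0.053,"translation":[0,0,0],"spin":0},{"hand":0.055,"translation":[0,0,0],"spin":0},{"hand":0.06,"translation":[0,0,0],"spin":0},{"hand":0.07,"translation":[0,0,0],"spin":0},{"hand":0.08,"translation":[0,0,0],"spin":0},{"hand":0.08,"translation":[0,0,0],"spin":0}]'
python3 - <<'E'
from wl import *
for n in ['side','wrist']:
    p=bot.get_image(n);save(p,n+'8.png')
tool([.618,.261,.2])
E
```

```text
time_s: 12.2
tcp_pos: [0.6177, 0.261, 0.0833]
orientation: [-0.151, 1.571, -1.862]
contact_force: [-0.2, 0.5, -0.9]
finger_gap: 0.08
t 12.3 tcp [0.6177 0.261  0.0833] F [ 0.52 -0.74  0.81] gap 0.0802
axes x,y,z [[-0.0, -0.0, -1.0], [0.99, -0.14, -0.0], [-0.14, -0.99, 0.0]]
shift [-0.1167  0.0003 -0.    ]
```

View pics/wrist8.png

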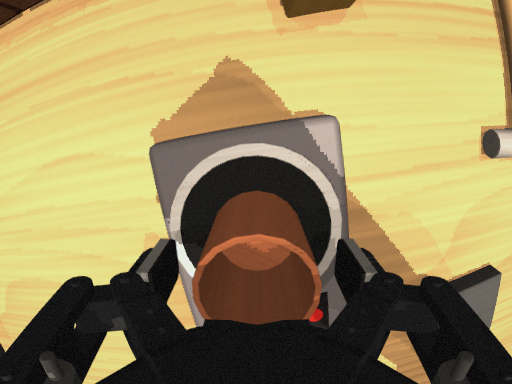

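View pics/side8.png

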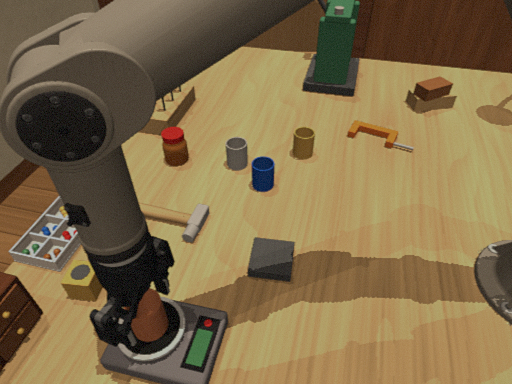

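The beaker stands free at (258,270) in the wrist view, upright on the pan with the fingers clear on both sides. Retreating straight up.

```bash
python3 -m handwheel '[{"hand":0.084,"translation":[-0.005,0,0],"spin":0},{"hand":0.084,"translation":[-0.02,0,0],"spin":0},{"hand":0.084,"translation":[-0.04,0,0],"spin":0},{"hand":0.084,"translation":[-0.065,0,0],"spin":0},{"hand":0.084,"translation":[-0.09,0,0],"spin":0},{"hand":0.084,"translation":[-0.115,0,0],"spin":0},{"hand":0.084,"translation":[-0.13,0,0],"spin":0},{"hand":0.084,"translation":[-0.14,0,0],"spin":0},{"hand":0.084,"translation":[-0.14,0,0],"spin":0},{"hand":0.084,"translation":[-0.14,0,0],"spin":0}]'
python3 - <<'E'
from wl import *
for n in ['scene','side','wrist']:
    p=bot.get_image(n);save(p,n+'9.png')
    if n=='wrist':
        im=p['color'][...,::-1].copy()
        for z,R,col in((.053,.052,(0,0,255)),(.053,.026,(0,255,0)),(.117,.026,(0,255,0))):
            for a in np.linspace(0,6.28,150):
                u,v=pfa(p,[.618+R*np.cos(a),.261+R*np.sin(a),z]);cv2.circle(im,(int(round(u)),int(round(v))),0,col,-1)
        cv2.imwrite('pics/w9b.png',im)
        for d in bot.trace(p,'copper_beaker_mid')[:2]:
            b=mfeat(d['region'])
            def f(v):
                return feat(np.array([pfa(p,[v[0]+.026*np.cos(t),v[1]+.026*np.sin(t),z]) for t in np.linspace(0,6.28,60) for z in(.053,.117)]))-b
            r=least_squares(f,[.618,.26]);print(d['conf'],d['at'],r.x.round(4),r.fun.round(1))
tool([.618,.261,.2])
E
```

```text
time_s: 13.3
tcp_pos: [0.6175, 0.2609, 0.223]
orientation: [-0.813, 1.57, -2.524]
contact_force: [0.1, 0.7, 0.2]
finger_gap: 0.0836
0.81 [187.2, 505.3] [ 0.5763 -0.0533] [-20.2 -11.   26.9  12.1]
0.77 [192.2, 257.8] [0.6182 0.2599] [-0.9 -0.5  0.9  0.5]
t 13.5 tcp [0.6171 0.2607 0.2219] F [-0.26  0.15 -0.14] gap 0.0841
axes x,y,z [[-0.002, -0.001, -1.0], [0.99, -0.14, -0.002], [-0.14, -0.99, 0.001]]
shift [ 0.0219  0.0009 -0.0005]
```

View pics/w9b.png

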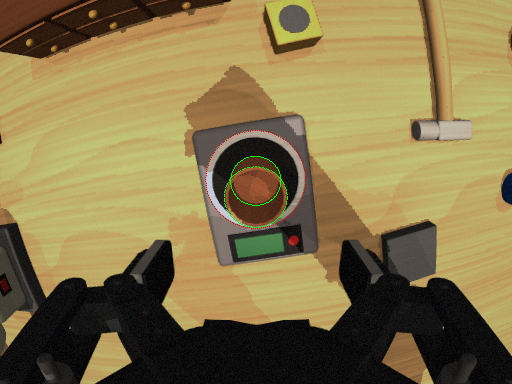

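View pics/side9.png

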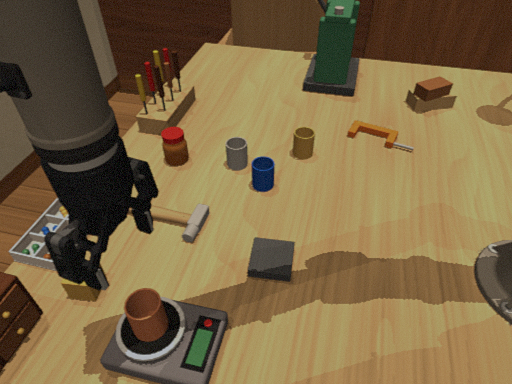

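View pics/scene9.png

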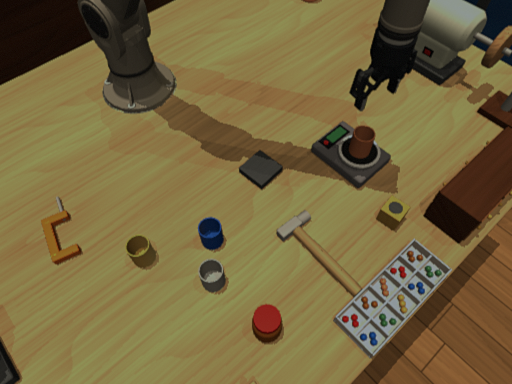

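The beaker stands upright in the middle of the pan at (257,192) in the wrist view. Brass, steel and blue are where they were, and the gripper is clear. Handing in.

```bash
python3 -m handwheel '[{"hand":0.084,"translation":[0,0,0],"spin":0},{"hand":0.084,"translation":[0,0,0],"spin":0}]'; python3 -c "
from workcell import bot
print(bot.sign_off())"
```

```text
time_s: 13.7
tcp_pos: [0.6175, 0.2609, 0.2227]
orientation: [-1.023, 1.57, -2.734]
contact_force: [-0.4, -0.1, -0.2]
finger_gap: 0.084
the job is handed in; nothing more can be done
None
```

The copper beaker is standing upright in the middle of the scale pan, and I handed the job in at about 14 s of the 40 s allowed.

- **Grip:** I closed the fingers in small steps, stopping with the commanded opening about 1 mm under the beaker's width. The pad force could not be read, so I can't confirm it stayed in the 20–30 N range. The beaker showed no visible dent or slip.
- **Set-down:** The upward force on the tool went from about -1.2 N (carrying the beaker) to +0.4 N. That means the pan took roughly 1.5 N before I opened the fingers slowly.
- **Last checks:** The wrist view put the beaker at (0.618, 0.260) and the pan centre at (0.618, 0.261), so they agree to about 1–2 mm. The brass, steel and blue beakers are where they were in the pictures. The gripper is about 0.1 m clear, and contact force reads near zero.
- **Disagreements:** In the last wrist picture the network also reported a higher-confidence "copper" beaker at the image edge. I took it to be the blue look-alike, which shows in that spot. Earlier estimates of the pan centre differed by 2–3 mm between cameras.

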